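# Set the stirrer's speed selector and start it

## Robot

A 7-joint arm with a two-finger parallel gripper is mounted at the origin on the work surface. World frame = base frame: x ahead of the robot, y to its left, z up, the work surface at z = 0. Lengths are in mm, angles in rad, forces in N, time in s.
With the tool pointing down it reaches from about 400 to 925 mm from the base axis. Payload 5.6 kg.
Tool frame: the origin (TCP) lies between the finger pads; the fingertips stand env.finger_overhang ahead of it and the grasp point (between the pads) lies 3 mm ahead of it (env.finger_overhang is the distance from the TCP to the fingertips, in mm); y points along the fingers, x is the direction in which the jaws open and shut, and the axes are right-handed (so a half turn about y gives the same grasp; the last joint's range is limited). The gripper opens to 85 mm and grips with 20 to 120 N. Pads are 22 mm wide; open, the fingers measure 114 mm over their backs; the gripper's body (76 mm by 85 mm) begins 54 mm behind the grasp point. The pads swing forward as they close: fully open they stand 13 mm farther back than shut.
Start: joints at [1.153, 0.468, -0.012, 1.603, 0.006, 1.071, -0.056], TCP at [237.917, -604.899, 253.29] pointing down, gripper open.
Joint ranges: [-2.53, 2.53], [-0.31, 2.02], [-1.57, 1.55], [0.28, 2.44], [-1.29, 4.43], [0.15, 1.84], [-2.92, 2.92]. Speed limits (rad/s): [2.57, 2.57, 3.14, 3.14, 3.14, 3.14, 3.14].

## Interface

Orientations are given as a unit quaternion [x, y, z, w].
In Python, from station import env gives the robot as it stands.
- The arm moves only by the tool drive_tool, never from a script. Its argument "targets" is a list of rows, each a list of 7 numbers: the shift along the tool's x, y, z in units of 30 mm (1.0 is 30 mm), then the turn, a rotation vector about the tool's x, y, z in units of 8 degrees (1.0 is 8 degrees), then the opening in per cent of the stroke, from 0 (shut) to 100 (fully open). In form: [[x, y, z, wx, wy, wz, fingers], ...]. A call has 1 to 12 rows; each row is the pose to reach, as a shift and turn from the pose measured when the call began, along the tool's axes at that moment; what a row does not reach only later rows make up. A row lasts 1/8 s, in which the tool goes at most 62.5 mm and 10.7 degrees, less where a joint would pass 70% of its speed; a pose out of reach is approached as far as the arm can. A call with a gripper value outside its range is refused whole. The fingers move at their own pace and stop on an object; the grip force is fixed at half the most. Time passes only in rows, so rows that repeat a pose let the fingers close. It gives the time, the measured TCP pose, the force and the opening at its end, in the units of the state.
- env.get_obs(): the state, without advancing time (a new reading comes with each control period).
- env.get_image(name): name is "side" or "top" or "wrist"; returns a dict with "frame" (480x640x3 uint8, red, green, blue), "mtx" (3x3 intrinsics, pixels), "dist" ([k1, k2, p1, p2, k3] as OpenCV has them; the pictures are not rectified), "world_from_camera" (4x4, takes a point from camera to world coordinates); the wrist camera has in their place "hand_eye" (4x4, takes a point from camera to tool coordinates, whose origin is the TCP and whose axes are the tool frame's). Camera axes: x right, y down, z forward; pixel columns grow to the right and rows downward; lengths in mm; the calibration is good to about 2 mm. A picture is of the moment at which its call begins: read the wrist's pose just before it. There is no depth.
- env.job_done(): hands the job in, once; it reports no verdict.
The state is a dict: "clock": time; "joint_pos": joint angles; "qvel": joint speeds; "joint_torque": joint torques, N m; "tool_pos": TCP position; "tcp_rot": TCP orientation; "force": force on the tool from outside, world axes, zero at the start; "wrist_torque": the same for the moment, N m; "opening": opening from 0.0 (shut) to 1.0 (fully open).
Only numpy, scipy, OpenCV 4.12 (cv2) and the standard library are available. Lean on these libraries where they do the work, as an engineer would, in place of code of your own. Each camera call takes 0.05 s, during which the arm holds its last target. There are 200 camera calls.

## Task

On the bench stirrer, push the blade of the rotary selector round with a fingertip, click by click, until it points at the green dot and rests in that click; then press the green start button fully down with a fingertip and let it spring back. Do not pinch the selector's blade, do not press start before the selector is on the green dot, never press the red stop button, and leave the jar and everything else standing where it is.

Things in the scene. Friction and masses are not known exactly. Their poses are not given: they have to be found in the camera images.
- stirrer: white bench stirrer, fixed, 240 (x) by 360 (y); flat deck 70 above the bench; origin under its centre on the bench, x to the far side, y to its left, yaw within 0.3. Right half: selector and buttons; left half: round plate with the jar (plate top 76 above the bench). In its frame, mm: selector axis (30, -95), start button (-85, 0), stop button (-85, -70)
- selector (a joint): angle of the rotary selector, rad, 0 to 4.712 (stops), growing clockwise from above; ten clicks 0.5236 apart from 0. At value v the pointer is 2.356 - v counter-clockwise from the stirrer's x axis. Sprung detents: pushed over halfway to the next click it snaps on by itself; takes about 0.13 N m (4 N at 35 mm). Starts at 2.094 or 2.618; the green dot is 2 to 4 clicks away, either way round
- selector_axis (a point): point on the selector's vertical axis on top of its black disc, 82 above the bench. The disc is 96 diameter and 10 thick; a blade stands on it as pointer
- pointer (a point): point 60 from the axis that the pointer (white line on the black blade) points at, over the ring of dots. The blade is radial, from 6 to 46 from the axis, 12 thick, its top 25 above the disc (107 above the bench); only on this one side of the axis
- face_cw (a point): middle of the blade's side face to push for turning clockwise (value grows): 26 from the axis, 6 off the blade's middle plane, 93.5 above the bench; the face is 40 long, 23 high
- face_ccw (a point): middle of the opposite face of the blade, to push for turning counter-clockwise (value falls), same sizes
- green (a point): the green dot, 14 diameter, flat on the deck (71 above the bench), 60 from the selector axis, at one of the click positions 0.524, 1.047, 3.665 or 4.189; the other nine click positions have smaller white dots
- start (a joint): travel of the green start button, m, 0 up to 0.006 fully down; counts as pressed above 0.004; a spring (5 N fully down) returns it
- start_top (a point): centre of the top of the green start button, 28 diameter, nearest the robot on the deck, on the stirrer's middle line; press straight down
- stop (a joint): travel of the red stop button, m, 0 up to 0.006; same kind, 70 to the right of the start button; not to be pressed
- stop_top (a point): centre of the top of the red stop button, 28 diameter
- jar: sample jar with blue cap standing on the stirrer's round white plate (left half), 66 diameter, 85 tall; origin under its centre; bystander
- vial: small glass vial with white cap on the far edge of the stirrer's deck, 24 diameter, 45 tall; origin under its centre; bystander
- amber: amber glass bottle, 66 diameter, 150 tall, to the right of the stirrer; origin under its centre; bystander
- beaker: open glass beaker, 66 diameter, 80 tall, far right; origin under its centre; bystander
- spatula: spatula with wooden handle, 170 long, lying on the bench to the right; bystander
- wash: white wash bottle with blue collar and thin spout, 70 diameter, about 200 tall, left; origin under its centre; bystander
- tubes: wooden rack with five capped test tubes, 170 x 60, 110 tall, left near the robot; origin under its centre; bystander
- petri: closed glass dish, 90 diameter, 16 tall, far left; origin under its centre; bystander

How it is judged (in metres and radians):
On the way, in this order (a step that is already met when the one before it is completed fails the run):
1. the selector points at the green dot and rests there (horizontal distance between pointer and green below 0.008 m and velocity of joint selector between -0.1 and 0.1 rad/s), for 0.3 s.
2. the green start button is pressed down with the selector on the green dot (value of joint start above 0.004 m and contact force between the fingers and anything else above 0.5 N and horizontal distance between pointer and green below 0.008 m), for 0.02 s.
At the end, for the whole second after the job is handed in: The pointer is at rest within 8 mm of the green dot (60 mm from the axis); start was pressed over 4 mm after that and has sprung back; stop is up; the jar and vial are within 20 mm, all other loose things within 30 mm, of where they stood (all of step 1 and value of joint each of start, stop below 0.0015 m and distance of each of jar, vial from where it was at the start of the episode below 0.02 m and distance of each of amber, beaker, spatula, wash, tubes, petri from where it was at the start of the episode below 0.03 m); the robot touches nothing.
It fails at once if the start button is pressed while the selector is not on the green dot (value of joint start above 0.003 m and horizontal distance between pointer and green above 0.01 m).
It fails at once if the red stop button is pressed (value of joint stop above 0.003 m).
It fails at once if the selector's blade is pinched from both sides (contact force between the fingers and selector_c14 above 1 N and contact force between the fingers and selector_c15 above 1 N).
It fails at once if the stirrer is worked with the arm or the gripper's body instead of the fingers (contact force between the arm and stirrer above 2 N).
It fails at once if the jar, the vial or another bystander is carried, lifted or knocked away (distance of any of jar, vial from where it was at the start of the episode above 0.02 m or distance of any of amber, beaker, spatula, wash, tubes, petri from where it was at the start of the episode above 0.03 m).
It also fails if it takes over 54 s, if anything falls off the work surface, if the arm or the gripper's body presses on something with over 40 N, if the wrist force passes 120 N, or if a joint passes its speed limit or range.

## Working session

There is one attempt and no reset: what is moved stays moved. The work goes in short steps, Python scripts to look and compute and a tool call to move; the robot and the scene stay as the last step left them, time stands still between calls to the robot, and variables do not carry over. Pictures are saved under pics/ and viewed, about 8 in all and at most 12, crops included, and the job is handed in when it is done.

Besides the shell and the picture viewer there is one more tool, called after "Call:" as name(argument=value, ...), one argument or row to a line, values as JSON. drive_tool: Moves the arm, as the interface text tells. Its arguments: {"type":"object","properties":{"targets":{"type":"array"}},"required":["targets"]}

```bash
mkdir -p pics; ls; cat > h.py <<'E'
import cv2, numpy as np
from station import env
from scipy.spatial.transform import Rotation as R
def shot(n):
    o=env.get_obs(); im=env.get_image(n)
    if 'hand_eye' in im:
        T=np.eye(4);T[:3,:3]=R.from_quat(o['tcp_rot']).as_matrix();T[:3,3]=o['tool_pos']
        im['world_from_camera']=T@np.array(im['hand_eye'])
    return im
def ray(im,uv,z):
    p=cv2.undistortPoints(np.float32(uv).reshape(-1,1,2),np.array(im['mtx']),np.array(im['dist'],float)).reshape(-1,2)
    T=np.array(im['world_from_camera']); d=np.c_[p,np.ones(len(p))]@T[:3,:3].T; c=T[:3,3]
    return c+d*((z-c[2])/d[:,2])[:,None]
def save(im,f,crop=None,s=1):
    a=im['frame'][:,:,::-1]
    if crop: a=a[crop[1]:crop[3],crop[0]:crop[2]]
    cv2.imwrite('pics/'+f,cv2.resize(a,None,fx=s,fy=s))
E
python3 - <<'E'
from h import *
o=env.get_obs();print(o,env.finger_overhang)
print(R.from_quat(o['tcp_rot']).as_matrix().round(3))
for n in('top','side'):
    im=shot(n);save(im,n+'1.png');np.save(n+'.npy',im,allow_pickle=True)
    print(np.array(im['world_from_camera']).round(2))
    hsv=cv2.cvtColor(im['frame'],cv2.COLOR_RGB2HSV)
    for nm,lo,hi in(('g',(45,90,50),(85,255,255)),('r',(0,130,80),(6,255,255)),('b',(100,120,50),(125,255,255))):
        k,_,st,ce=cv2.connectedComponentsWithStats(cv2.inRange(hsv,lo,hi))
        for i in range(1,k):
            if st[i,4]>15: print(n,nm,st[i],ce[i].round(1),ray(im,ce[i],71)[0].round(1))
E
```

```text
pics
{'clock': 0.0, 'joint_pos': array([ 1.15297939,  0.46838083, -0.01160958,  1.60363499,  0.005996  ,
        1.07139501, -0.05630903]), 'qvel': array([ 0.00025778, -0.00094017,  0.00153766, -0.00024054, -0.00025771,
       -0.00129733, -0.00034002]), 'joint_torque': array([ 2.49046916e-04, -5.32384121e+01,  2.11937330e-02, -2.51303852e+01,
        1.12897879e-02,  7.84231204e-03, -1.93302338e-05]), 'tool_pos': array([ 237.71803558, -604.40873619,  252.33121676]), 'tcp_rot': array([-0.58406815,  0.39865195, -0.39756496,  0.58470773]), 'force': array([-0.00687113, -1.02289526,  0.5071242 ]), 'wrist_torque': array([0.03068197, 0.02820845, 0.0410769 ]), 'opening': 0.9962924723245031} 22.0
[[ 0.366 -0.001  0.931]
 [-0.931  0.002  0.366]
 [-0.002 -1.    -0.   ]]
[[-3.00000e-02 -9.70000e-01  2.30000e-01  2.60620e+02]
 [-1.00000e+00  2.00000e-02 -1.00000e-02  6.84300e+01]
 [ 1.00000e-02 -2.30000e-01 -9.70000e-01  1.23822e+03]
 [ 0.00000e+00  0.00000e+00  0.00000e+00  1.00000e+00]]
top g [373  92   7   9  49] [376.1  96.1] [ 916.  -109.7   71. ]
top g [209  95   8  10  54] [212.4  99.3] [
[... 1796 characters left out ...]
1. ]
side g [508 330  10  11  37] [512.3 335.2] [ 838.8 -289.5   71. ]
side r [391 106  11  13  75] [395.8 111.6] [931.4 515.5  71. ]
side r [414 137   7   8  46] [417.  140.7] [930.1 355.   71. ]
side r [224 140   7   8  47] [226.8 143.6] [386.7 502.   71. ]
side r [187 146   7   7  44] [189.9 149. ] [278.7 507.8  71. ]
side r [455 193   9   9  65] [459.1 197. ] [931.2 102.   71. ]
side r [462 202   9  10  69] [466.  206.4] [930.9  65.8  71. ]
side r [273 242  12  12 103] [279.  247.4] [443.1  67.8  71. ]
side r [491 243  10  10  77] [495.8 247.6] [930.3 -76.8  71. ]
side b [255 113  15  13 157] [262.6 118.8] [514.3 597.3  71. ]
side b [303 162  24  19 369] [314.2 171.1] [598.7 307.6  71. ]
```

```bash
python3 - <<'E'
from h import *
t=np.load('top.npy',allow_pickle=True).item();s=np.load('side.npy',allow_pickle=True).item()
for z in (80,85,90):
  print(z,[ray(i,p,z)[0].round(1) for i,p in((t,(286.2,275.7)),(s,(278.1,224.8)),(t,(316.5,281.2)),(s,(279,247.4)))])
a=cv2.resize(t['frame'][:,:,::-1],(800,600));b=cv2.resize(t['frame'][170:320,210:400,::-1],(760,600),interpolation=cv2.INTER_CUBIC)
cv2.imwrite('pics/a.png',a);cv2.imwrite('pics/b.png',b)
E
```

```text
80 [array([458. , 124.4,  80. ]), array([456.2, 130.4,  80. ]), array([443.5,  55.3,  80. ]), array([441.9,  60.2,  80. ])]
85 [array([457.1, 124.1,  85. ]), array([455.4, 125.8,  85. ]), array([442.7,  55.3,  85. ]), array([441.2,  56. ,  85. ])]
90 [array([456.3, 123.9,  90. ]), array([454.7, 121.1,  90. ]), array([441.9,  55.4,  90. ]), array([440.6,  51.8,  90. ])]
```

View pics/b.png

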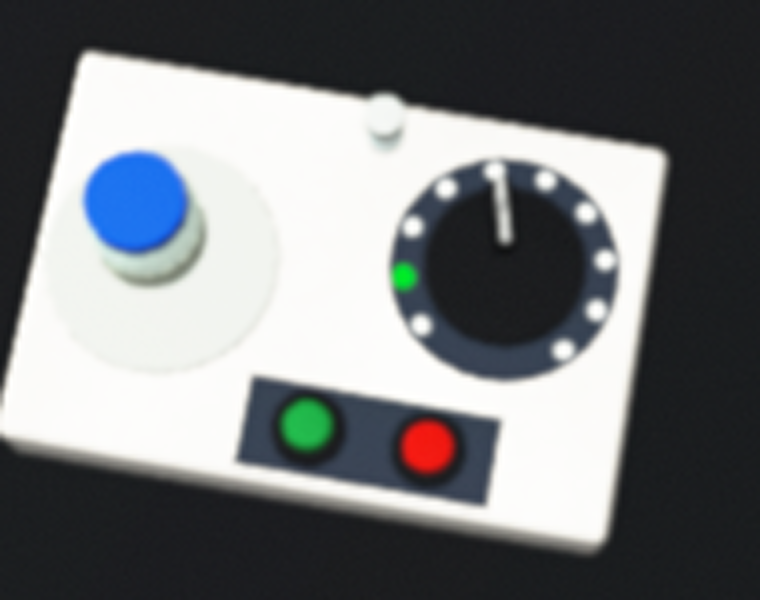

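View pics/side1.png

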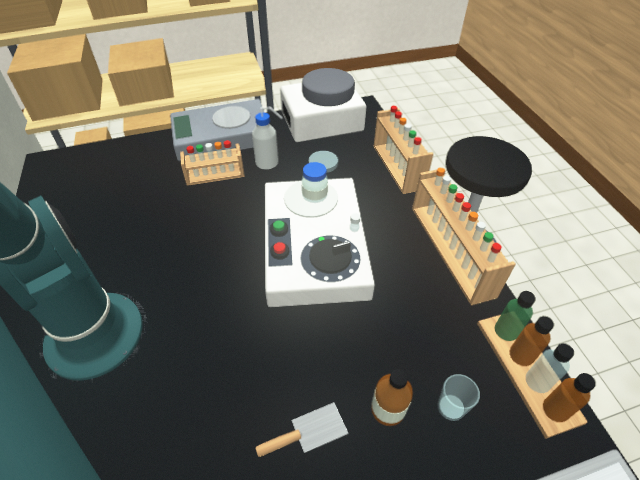

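The two views agree: the buttons are about (456.5, 125) and (442, 55.6), yaw is about -0.206 and the axis is about (549, 7.4). The green dot, at crop (404, 277), is click 0.524. The blade points at crop (495, 170), so value 2.094. It needs 3 clicks counter-clockwise.

Call:
drive_tool(
  targets=[
    [-13.7,0,17.5,0,0,0,0],
    [-13.7,0,17.5,0,0,0,0],
    [-13.7,0,17.5,0,0,0,0],
    [-13.7,0,17.5,0,0,0,0],
    [-13.7,0,17.5,0,0,0,0],
    [-13.7,0,17.5,0,0,0,0],
    [-13.7,0,17.5,0,0,0,0],
    [-13.7,0,17.5,0,0,0,0],
    [-13.7,0,17.5,0,0,0,0],
    [-13.7,0,17.5,0,0,0,0],
    [-13.7,0,17.5,0,0,0,0],
    [-13.7,0,17.5,0,0,0,0],
  ],
)

```text
clock: 1.6
tool_pos: [576.6, -25.4, 252.5]
tcp_rot: [-0.585, 0.397, -0.395, 0.587]
force: [0.2, 0.1, 0.9]
opening: 0.002
```

```bash
cat > w.py <<'E'
import sys
from h import *
o=env.get_obs();print(o['tool_pos'].round(1),o['force'].round(1))
im=shot('wrist');save(im,sys.argv[1])
hsv=cv2.cvtColor(im['frame'],cv2.COLOR_RGB2HSV)
for nm,lo,hi,z in(('g',(45,90,50),(85,255,255),71),('r',(0,130,80),(6,255,255),85),('w',(0,0,150),(180,60,255),71)):
    k,_,st,ce=cv2.connectedComponentsWithStats(cv2.inRange(hsv,lo,hi))
    for i in range(1,k):
        if 60<st[i,4]<20000: print(nm,st[i],ce[i].round(1),[ray(im,ce[i],q)[0].round(1)[:2] for q in(71,85,107)])
E
python3 w.py w1.png
```

```text
[576.6 -25.4 252.5] [0.2 0.1 0.9]
g [172 204  21  21 344] [181.8 213.5] [array([544.9,  68.4]), array([549.4,  65.3]), array([556.4,  60.3])]
g [  46  283   42   39 1249] [ 66.4 301.7] [array([444.5, 132.2]), array([453.7, 126.1]), array([468. , 116.5])]
r [ 131  331   40   38 1139] [150.7 349.7] [array([429.6,  59.8]), array([439.4,  57. ]), array([454.8,  52.7])]
w [235 150  14  15 169] [241.5 157.2] [array([598.6,  41.5]), array([600.6,  39.6]), array([603.7,  36.6])]
w [280 153  14  15 175] [286.4 160. ] [array([608.3,  11.9]), array([609.9,  11.4]), array([612.3,  10.5])]
w [196 171  15  14 168] [202.8 177.5] [array([575.2,  62.2]), array([578.3,  59.3]), array([583.2,  54.8])]
w [317 178  15  15 169] [323.8 184.8] [array([602. , -18.6]), array([603.9, -17.7]), array([606.8, -16.3])]
w [256 188  21  58 284] [266.1 216.4] [array([565.6,  11.3]), array([569.1,  10.8]), array([574.6,  10. ])]
w [336 217  14  14 159] [342.8 223.5] [array([581.4, -41.7]), array([584.2, -39.8]), array([588.6, -36.8])]
w [176 249  14  13 147] [182.8 254.9] [array([515.2,  58.7]), array([521.1,  56. ]), array([530.3,  51.7])]
w [333 258  14  14 149] [339.6 264.3] [array([551.9, -51.6]), array([556. , -49.2]), array([562.6, -45.4])]
w [310 291  14   9 105] [316.4 295.4] [array([522.4, -44.9]), array([527.9, -42.8]), array([536.6, -39.5])]
w [274 308  13  11  98] [279.3 312.5] [array([498.6, -23.7]), array([505.2, -22.6]), array([515.7, -20.9])]
w [ 583  313   57   74 2433] [614.  340.8] [array([ 574.2, -279.4]), array([ 577.3, -266.4]), array([ 582.2, -246.1])]
w [300 348  13  13  63] [308.6 351.5] [array([475.7, -56.9]), array([483.4, -54.3]), array([495.5, -50.1])]
w [519 402  57  26 474] [552.8 413.9] [array([ 496.4, -268.9]), array([ 503.2, -256.5]), array([ 513.7, -236.9])]
```

View pics/w1.png

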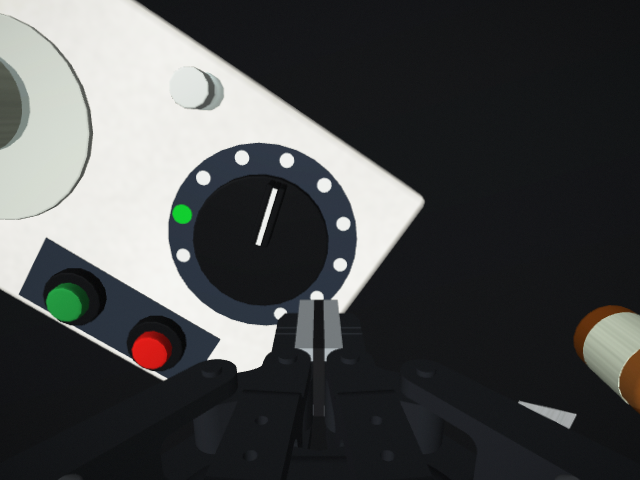

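The wrist view shows the axis at (548.5, 8.3) from opposite dots, green at (545, 68.4) and the blade on the 2.094 dot at pixel (286, 160). The shut fingers are clear to the right of the blade, so I'll lower them.

Call:
drive_tool(
  targets=[
    [0.1,2,0,0,0,0,0],
    [0.1,3.5,0,0,0,0,0],
    [0.1,4.5,0,0,0,0,0],
    [0.1,4.75,0,0,0,0,0],
    [0.1,4.75,0,0,0,0,0],
    [0.1,4.75,0,0,0,0,0],
  ],
)

```text
clock: 2.4
tool_pos: [577.6, -31.2, 111.4]
tcp_rot: [-0.584, 0.397, -0.397, 0.585]
force: [-0.7, 0.7, -0.6]
opening: -0.005
```

```bash
python3 - <<'E'
from h import *
from scipy.spatial.transform import Rotation
o=env.get_obs();print(o['tool_pos'].round(1),o['force'].round(2))
im=shot('wrist')
# tip pixel width -> mm: tip of fingers in camera
T=np.linalg.inv(np.array(im['hand_eye']));
for p in ((0,22,0),(-10,22,0),(10,22,0),(0,22,11),(0,22,-11)):
    q=T@np.array([*p,1.]);uv,_=cv2.projectPoints(q[:3].reshape(1,3),np.zeros(3),np.zeros(3),np.array(im['mtx']),np.array(im['dist'],float));print(p,uv.ravel().round(1))
M=R.from_quat(o['tcp_rot']).as_matrix()
# world mm -> tool units
for d in ((10,0,0),(0,10,0)): print(d,(M.T@np.array(d)/30).round(3))
save(im,'w2.png')
E
```

```text
[577.6 -31.2 111.4] [-0.73  0.65 -0.6 ]
(0, 22, 0) [318.3 320. ]
(-10, 22, 0) [290.9 320. ]
(10, 22, 0) [345.8 320.1]
(0, 22, 11) [318.3 292. ]
(0, 22, -11) [318.3 346.9]
(10, 0, 0) [0.123 0.    0.31 ]
(0, 10, 0) [-0.31   0.001  0.123]
```

View pics/w2.png

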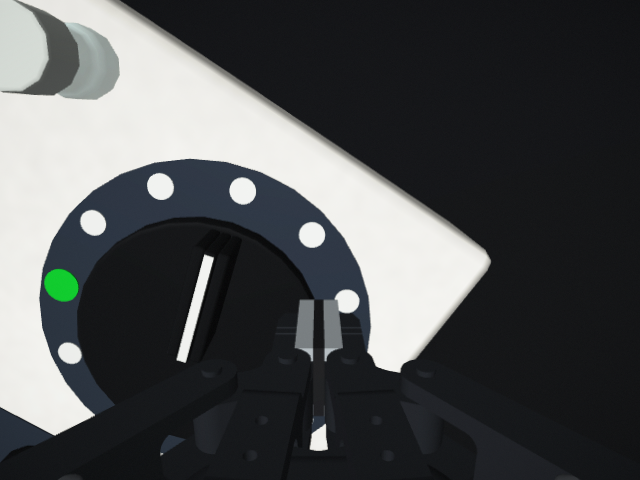

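The shut tips are about 16 x 20 mm. I'll turn the tool 24° clockwise so that one corner does all the pushing, and stand beside the blade.

Call:
drive_tool(
  targets=[
    [0,0,0.3,0,1,0,0],
    [-0.1,0,0.5,0,2,0,0],
    [-0.18,0,0.55,0,3,0,0],
    [-0.18,0,0.55,0,3,0,0],
    [-0.18,0,0.55,0,3,0,0],
  ],
)

```text
clock: 3.08
tool_pos: [591.2, -20.1, 112.1]
tcp_rot: [0.489, -0.51, 0.51, -0.491]
force: [-0.4, 0.7, -0.0]
opening: -0.001
```

```bash
cat > d.py <<'E'
from h import *
o=env.get_obs();M=R.from_quat(o['tcp_rot']).as_matrix();print(o['tool_pos'].round(1),o['force'].round(2),M.round(3).tolist())
for p in ((591,-4),(590.9,6.7),(587.3,16.5),(582.8,22.7),(575,28.8),(568.1,32)):
    print(p,(M.T@(np.array([*p,111])-o['tool_pos'])/30).round(2))
E
python3 d.py
```

```text
[591.2 -20.1 112.1] [-0.4   0.71 -0.04] [[-0.039, 0.002, 0.999], [-0.999, 0.001, -0.039], [-0.002, -1.0, 0.002]]
(591, -4) [-0.53  0.04 -0.03]
(590.9, 6.7) [-0.89  0.04 -0.05]
(587.3, 16.5) [-1.21  0.04 -0.18]
(582.8, 22.7) [-1.41  0.04 -0.34]
(575, 28.8) [-1.61  0.04 -0.6 ]
(568.1, 32) [-1.7   0.04 -0.84]
```

Call:
drive_tool(
  targets=[
    [-0.3,0.04,0,0,0,0,0],
    [-0.53,0.04,-0.03,0,0,0,0],
    [-0.7,0.04,-0.04,0,0,0,0],
    [-0.89,0.04,-0.05,0,0,0,0],
    [-1.05,0.04,-0.1,0,0,0,0],
    [-1.21,0.04,-0.18,0,0,0,0],
    [-1.31,0.04,-0.26,0,0,0,0],
    [-1.41,0.04,-0.34,0,0,0,0],
    [-1.41,0.04,-0.34,0,0,0,0],
    [-1.41,0.04,-0.34,0,0,0,0],
  ],
)

```text
clock: 4.32
tool_pos: [582.7, 22.9, 111.0]
tcp_rot: [0.489, -0.51, 0.51, -0.491]
force: [-0.1, -0.3, 0.4]
opening: 0.001
```

```bash
python3 d.py; python3 w.py w3.png | grep -v "^r"
```

```text
[582.7  22.9 111. ] [-0.13 -0.34  0.36] [[-0.039, 0.002, 0.999], [-0.999, 0.002, -0.039], [-0.002, -1.0, 0.002]]
(591, -4) [ 0.88 -0.    0.31]
(590.9, 6.7) [ 0.53 -0.    0.3 ]
(587.3, 16.5) [ 0.21 -0.    0.16]
(582.8, 22.7) [ 0. -0.  0.]
(575, 28.8) [-0.19 -0.   -0.26]
(568.1, 32) [-0.29 -0.   -0.5 ]
[582.7  22.9 111. ] [-0.1 -0.3  0.4]
w [331 226  26  26 531] [343.5 238.2] [array([608.3,  11.9]), array([612.2,  12.5]), array([618.2,  13.6])]
w [409 239  27  25 522] [422. 251.] [array([602. , -18.7]), array([606.4, -15.4]), array([613.3, -10.2])]
w [257 253  26  25 506] [269.2 265. ] [array([598.5,  41.4]), array([603.2,  39.5]), array([610.5,  36.5])]
w [466 286  25  24 454] [477.8 297.6] [array([581.4, -42. ]), array([587.6, -36.7]), array([597.3, -28.3])]
w [   0  293   44  170 5187] [ 17.3 385.6] [array([546.3, 157.1]), array([555.5, 145.2]), array([570. , 126.4])]
w [211 309  25  23 437] [222.9 320.4] [array([575.2,  62.1]), array([581.9,  58.4]), array([592.5,  52.6])]
w [300 348  13  13  63] [308.6 351.5] [array([559.6,  27.6]), array([567.7,  26.9]), array([580.3,  25.8])]
w [484 351  24  21 403] [495.6 360.9] [array([551.8, -51.7]), array([560.6, -45.6]), array([574.3, -35.8])]
w [160 420  34  35 490] [177.3 436.6] [array([518.1,  89. ]), array([529.7,  82.9]), array([548.1,  73.5])]
```

View pics/w3.png

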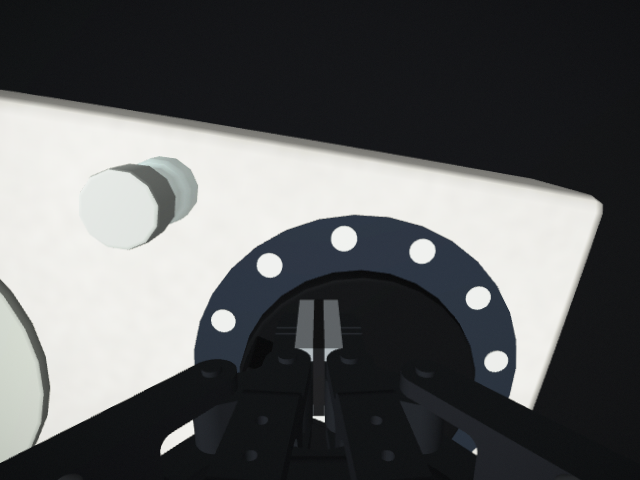

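The blade end at pixel (260, 350) lies towards the 1.047 dot at (223, 320), so two clicks are done. Next is the third push, to just past halfway.

Call:
drive_tool(
  targets=[
    [-0.1,0,-0.13,0,0,0,0],
    [-0.19,0,-0.26,0,0,0,0],
    [-0.24,0,-0.38,0,0,0,0],
    [-0.29,0,-0.5,0,0,0,0],
    [-0.29,0,-0.5,0,0,0,0],
    [-0.29,0,-0.5,0,0,0,0],
  ],
)

```text
clock: 5.12
tool_pos: [567.9, 32.3, 111.0]
tcp_rot: [-0.489, 0.51, -0.51, 0.491]
force: [-0.4, 0.7, 0.0]
opening: 0.0
```

```bash
python3 - <<'E'
from h import *
o=env.get_obs();print(o['tool_pos'].round(1),o['force'].round(2))
t=shot('top');s=shot('side')
b=cv2.resize(t['frame'][190:270,290:380,::-1],(450,400),interpolation=cv2.INTER_CUBIC);c=cv2.resize(s['frame'][210:290,280:370,::-1],(450,400),interpolation=cv2.INTER_CUBIC)
cv2.imwrite('pics/c.png',cv2.resize(np.hstack([b,c]),(800,356)))
E
```

```text
[567.9  32.3 111. ] [-0.42  0.67  0.01]
```

View pics/c.png

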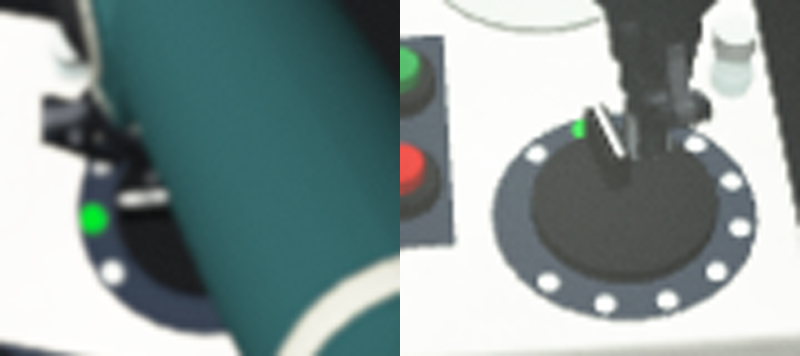

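Contact force is nearly zero and the line points at green (crop (93, 218)). I'll back off and rise for a clear look, heading towards the start button.

Call:
drive_tool(
  targets=[
    [0,0,0.4,0,0,0,0],
    [0,0,0.5,0,0,0,0],
    [0,-1.5,0.5,0,0,0,0],
    [0,-3,0.5,0,0,0,0],
    [-1,-3.3,-1,0,0,0,0],
    [-2,-3.3,-2.3,0,0,0,0],
    [-2.5,-3.3,-3.3,0,0,0,0],
    [-2.5,-3.3,-3.3,0,0,0,0],
    [-2.5,-3.3,-3.3,0,0,0,0],
  ],
)

```text
clock: 6.35
tool_pos: [472.9, 110.3, 210.2]
tcp_rot: [0.489, -0.51, 0.51, -0.491]
force: [-0.3, -0.7, 0.0]
opening: -0.001
```

```bash
python3 w.py w4.png; python3 d.py|head -1
```

```text
[472.9 110.3 210.2] [-0.3 -0.7  0. ]
g [373 101  26  27 530] [385.8 114.1] [array([545.1,  68.3]), array([545. ,  70.4]), array([544.8,  73.7])]
g [ 272  250   47   48 1759] [295.  273.2] [array([449.5, 126.1]), array([454.5, 125.1]), array([462.4, 123.5])]
r [ 386  268   48   47 1743] [408.9 290.9] [array([434.5,  52.9]), array([440.3,  55.8]), array([449.4,  60.4])]
w [534   0  18  12 183] [542.3   4.8] [array([600.9, -18.5]), array([597.8, -11.8]), array([592.8,  -1.2])]
w [426   2  18  20 285] [434.5  11.6] [array([598.8,  41.4]), array([595.8,  44.9]), array([591.1,  50.5])]
w [572  32  18  19 263] [580.3  41.1] [array([581.7, -41.9]), array([579.6, -33.9]), array([576.3, -21.3])]
w [388  48  19  20 277] [396.8  57.7] [array([575.6,  62.1]), array([573.8,  64.5]), array([571. ,  68.3])]
w [583  87  17  18 247] [591.2  95.4] [array([552.1, -51.7]), array([551.6, -43.1]), array([550.8, -29.7])]
w [427 101  77  13 491] [463.6 106.7] [array([547.8,  23.2]), array([547.5,  27.7]), array([547.1,  34.8])]
w [567 141  17  17 226] [574.9 148.9] [array([521.7, -45.4]), array([522.8, -37.2]), array([524.6, -24.3])]
w [394 157  17  17 234] [401.9 164.9] [array([515.5,  58.6]), array([517. ,  61.2]), array([519.3,  65.3])]
w [530 181  16  16 215] [537.4 188.5] [array([498.5, -24.7]), array([500.9, -17.7]), array([504.6,  -6.5])]
w [300 348  13  13  63] [308.6 351.5] [array([392.8, 120. ]), array([400.9, 119.3]), array([413.5, 118.2])]
[473.1 110.1 210.1] [-0.54  0.51 -0.87] [[-0.04, 0.003, 0.999], [-0.999, 0.002, -0.04], [-0.002, -1.0, 0.003]]
```

View pics/w4.png

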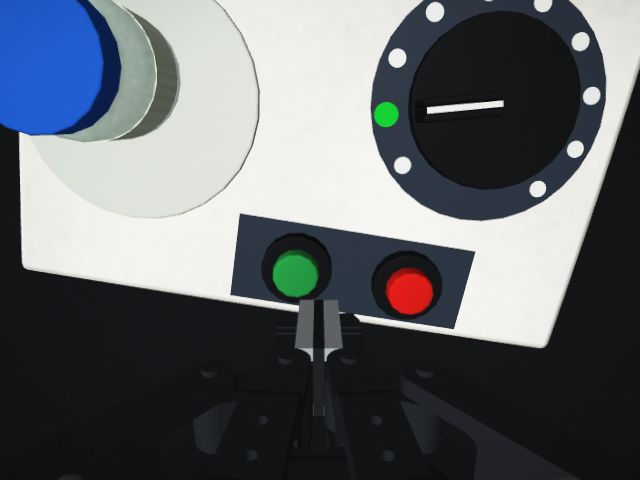

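The blade line is at 93.0° against green at 93.2°, so it rests on green. Now above start at (455.5, 125), top at about z 85.

Call:
drive_tool(
  targets=[
    [-0.48,0,-0.6,0,0,0,0],
    [-0.48,0,-0.6,0,0,0,0],
    [-0.48,1.5,-0.6,0,0,0,0],
    [-0.48,2.8,-0.6,0,0,0,0],
    [-0.48,3.2,-0.6,0,0,0,0],
    [-0.48,3.4,-0.6,0,0,0,0],
    [-0.48,3.5,-0.6,0,0,0,0],
    [-0.48,3.57,-0.6,0,0,0,0],
    [-0.48,3.57,-0.6,0,0,0,0],
  ],
)

```text
clock: 7.52
tool_pos: [456.2, 124.5, 107.4]
tcp_rot: [0.489, -0.509, 0.511, -0.49]
force: [-14.6, -6.7, 40.5]
opening: 0.001
```

```bash
python3 - <<'E'
from h import *
o=env.get_obs();print(o['tool_pos'].round(1),o['force'].round(2))
s=shot('side')
f=lambda a:cv2.resize(a['frame'][205:265,250:310,::-1],(400,400),interpolation=cv2.INTER_CUBIC)
cv2.imwrite('pics/e.png',np.hstack([f(np.load('side.npy',allow_pickle=True).item()),f(s)]))
E
```

```text
[456.2 124.5 107.4] [-14.57  -6.72  40.5 ]
```

View pics/e.png

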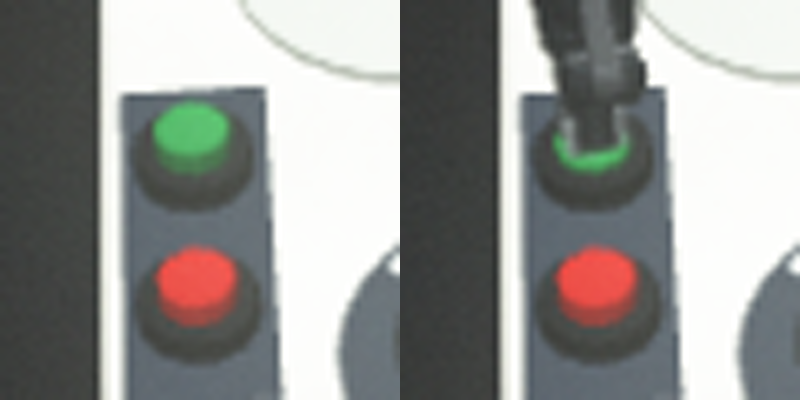

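The green button is clearly sunk into its collar compared with the red one and bottomed out (40 N against a 5 N spring). The finger is centred on it. I'll lift off.

Call:
drive_tool(
  targets=[
    [0,-0.5,0,0,0,0,0],
    [0,-2,0,0,0,0,0],
    [0,-3.5,0,0,0,0,0],
    [0,-3.8,-0.6,0,0,0,0],
    [0,-3.8,-0.6,0,0,0,0],
    [0,-3.8,-0.6,0,0,0,0],
  ],
)

```text
clock: 8.32
tool_pos: [438.5, 125.2, 221.6]
tcp_rot: [0.489, -0.509, 0.511, -0.49]
force: [0.4, 0.3, 0.2]
opening: -0.002
```

```bash
python3 w.py w5.png | grep -v "^w"; python3 - <<'E'
from h import *
s=shot('side');a=np.load('side.npy',allow_pickle=True).item()
f=lambda a:cv2.resize(a['frame'][150:310,250:400,::-1],(400,427),interpolation=cv2.INTER_CUBIC)
cv2.imwrite('pics/f.png',np.hstack([f(s),cv2.resize(cv2.imread('pics/w5.png')[:427,:600],(400,427))]))
hsv=[cv2.cvtColor(i['frame'],cv2.COLOR_RGB2HSV) for i in(a,s)]
for h in hsv: print([cv2.countNonZero(cv2.inRange(h[210:260,260:300],lo,hi)) for lo,hi in(((45,90,50),(85,255,255)),((0,130,80),(6,255,255)))])
E
```

```text
[438.5 125.2 221.6] [0.4 0.3 0.2]
g [395  40  25  27 528] [407.4  52.9] [array([545.3,  68.3]), array([543.4,  71. ]), array([540.4,  75.4])]
g [ 295  189   46   48 1715] [317.2 212.7] [array([451.9, 125.1]), array([454.8, 124.9]), array([459.3, 124.7])]
r [ 406  208   49   47 1738] [430.1 230.8] [array([437. ,  52.1]), array([440.6,  55.7]), array([446.4,  61.3])]
[89, 103]
[90, 103]
```

View pics/f.png

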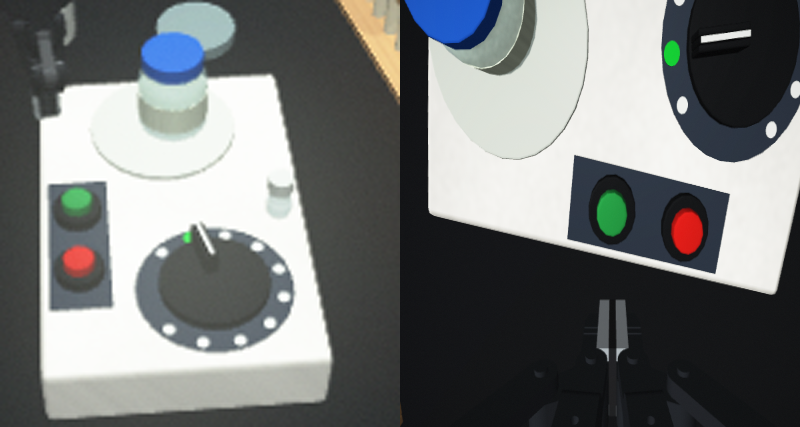

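Start has sprung back (90 green pixels against 89 before), stop is unchanged, the selector is on green, and the jar and vial stand where they were. Handing in.

```bash
python3 -c "
from station import env
print(env.job_done())"
```

```text
the job is handed in; nothing more can be done
None
```

I finished both steps and handed the job in after about 8.5 s of robot time. No verdict is reported.

- **Selector:** I pushed the blade three clicks counter-clockwise with the shut fingertips, from 2.094 to the green dot at 0.524. Before pressing start, the blade line measured 93.0° against 93.2° for the green dot, and the last pictures show it still there.
- **Start button:** I pressed it until it bottomed out; the side view showed it sunk into its collar. It then sprang back, with 90 green pixels visible against 89 before.
- **Stop button and other objects:** Stop looked unchanged, with 103 red pixels both before and after. The jar and vial stood where they had been in the last view. I did not measure the other loose objects again, but the path kept clear of them.
- **Robot at hand-in:** It was clear of everything, with the wrist force near zero.

One check disagreed: the press reached 40 N with about 15 N sideways, more than planned. I had aimed a few mm too low, and the button bottomed out at a TCP height of 107 mm instead of the expected 101 mm. That stayed well under the 120 N wrist limit.

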